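# Run the chasing board out to the gauge and hold it down

## Task

On the stone slab lies a plank with a pitch bowl standing on its outer end. Slide the plank straight out over the slab's edge, bowl and all, without lifting or tipping it, until its outer end is level with the pointer of the gauge beside it, and stay there holding it down on the slab: finish while still holding, because the bowl's weight would tip the plank if let go. Do not touch the bowl, keep it standing in its place on the plank, and do not disturb the other things on the bench.

Things in the scene. Friction and masses are not known exactly. Their poses are not given: they have to be found in the camera images.
- slab: Fixed grey stone slab on two wooden battens, 240 (its x) x 280 (its y) mm, top face 60 mm above the table; origin at the centre of its underside, on the table. 'Outward' is its own -y direction: the outer edge is 140 mm from the origin on the -y side.
- board: Loose light wooden plank on the slab, 120 (its x) x 320 (its y) x 14 mm, 0.35 kg; origin at the centre of its underside. The outer end (y = -160 mm) juts a little over the slab's outer edge at the start; its y axis is within 3 degrees of the slab's. Fixed on its tail stands an upright wooden cleat to hold it by, centred at y = +130 mm. Slid along the slab it drags with about 2 to 12 N.
- board_end (a point): Middle of the plank's outer end, on its top face (plank frame x 0, y -160, z +14 mm). This is the end to bring level with the gauge pointer.
- board_cleat (a point): Centre of the top of the cleat on the plank's tail (plank frame x 0, y +130, z +50 mm). The cleat is 24 mm wide (plank's x), 60 mm long (plank's y) and rises 36 mm above the plank's top.
- bowl: Loose turned wooden bowl filled with dark pitch, a copper disc set in its top; 100 mm across, 50 mm high, foot 72 mm across, about 0.3 to 0.65 kg. It stands on the plank about 60 mm in from the outer end; origin at the centre of its foot, z up.
- gauge: Fixed steel gauge on the table beyond the slab's outer edge, on the +x side of the plank's path: round base 52 mm across, spindle 148 mm high at its x = +50 mm, thin level pointer (6 mm wide) towards the plank's path. Origin on the table below the pointer's tip, axes parallel to the slab's. The pointer lies along its x axis: level with it means y = 0 in this frame.
- gauge_tip (a point): Tip of the gauge's pointer, 67 mm above the table, about 15 to 50 mm to the side of the plank's path.
- tin: Bystander: shallow aluminium tin, 90 x 70 x 22 mm, on the table under where the plank comes out (38 mm below the plank's underside); origin under its centre.
- punch: Bystander: square steel punch, 10 x 110 (its y) x 10 mm, lying on the slab beside the plank on its +x side; origin under its centre.
- hammer: Bystander: hammer lying on the table, at the robot's right.
- mallet: Bystander: wooden mallet lying on the table at the robot's left, head 50 x 100 x 50 mm, 250 mm long.
- jar: Bystander: amber glass jar with a steel cap, 70 mm across, 100 mm high, to the left of the slab.
- punch_pot: Bystander: brass pot of punches, 76 mm across, 145 mm high, to the right of the gauge.

How it is judged (in metres and radians):
At the end, for the whole second after the job is handed in: Plank end within 10 mm of level with the pointer; plank square to the slab within 0.12 rad, level within 0.05 rad, centre line -65 to +50 mm from the slab's, at rest, pressing on the slab and held by the robot (over 1 N each); bowl upright in its place on the plank, untouched by the robot (y of board_end in the frame of gauge between -0.01 and 0.01 m and angle between the y axis of board and the y axis of slab, either way round below 0.12 rad and x of board in the frame of slab between -0.065 and 0.05 m and angle between board's own z axis and vertical below 0.05 rad and contact force between board and slab above 1 N and contact force between any of the fingers, the arm and board above 1 N and contact force between bowl and board above 1 N and contact force between each of the arm, the fingers and bowl below 0.3 N and angle between bowl's own z axis and vertical below 0.1 rad and y of bowl in the frame of board between -0.125 and -0.08 m and x of bowl in the frame of board between -0.025 and 0.025 m and linear speed of board below 0.02 m/s); the arm keeps its last pose, push and grip.
It fails at once if the robot touches the bowl (over 1 N) (contact force between any of the arm, the fingers and bowl above 1 N).
It fails at once if the plank is lifted off the slab (z of board in the frame of slab above 0.08 m).
It fails at once if the plank is tipped (angle between board's own z axis and vertical above 0.15 rad).
It fails at once if another thing on the bench is moved over 25 mm (distance of any of tin, punch, hammer, mallet, jar, punch_pot from where it was at the start of the episode above 0.025 m).
It also fails if it takes over 32 s, if anything falls off the work surface, if the arm or the gripper's body presses on something with over 40 N, if the wrist force passes 120 N, or if a joint passes its speed limit or range.

## Robot

A 6-joint arm with a two-finger parallel gripper is mounted at the origin on the work surface. World frame = base frame: x ahead of the robot, y to its left, z up, the work surface at z = 0. Lengths are in mm, angles in degrees, forces in N, time in s.
With the tool pointing down it reaches from about 300 to 875 mm from the base axis. Payload 6.4 kg.
Tool frame: the origin (TCP) lies at the very end of the fingers, on their centre line; the grasp point (between the pads) lies 19 mm behind it; z points along the fingers, y is the line along which they close (so a half turn about z gives the same grasp; the last joint's range is limited). The gripper opens to 85 mm and grips with 20 to 120 N. Pads are 22 mm wide; open, the fingers measure 114 mm over their backs; the gripper's body (76 mm by 85 mm) begins 54 mm behind the grasp point. The pads swing forward as they close: fully open they stand 13 mm farther back than shut.
Start: joints at [52.523, 10.359, 92.074, -0, 77.567, -11.82], TCP at [248.957, 518.326, 231.288] pointing down, gripper open.
Joint ranges: [-171.53, 171.53], [-51.25, 118.39], [17.06, 147.69], [-65.23, 245.23], [0, 150.52], [-178.68, 178.68]. Speed limits (degrees/s): [147.25, 147.25, 172.46, 180, 180, 180].

## Interface

Orientations are given as [roll, pitch, yaw] about the fixed x, y, z axes, in that order (R = Rz(yaw) Ry(pitch) Rx(roll)).
In Python, from station import r, get_image, order, spotter gives the robot as it stands. The module is installed in compiled form; this text tells all that it offers.
- The arm moves only by the tool apply_moves, never from a script. Its arguments are lists of equal length, an entry for each row: "linear": the shift along the tool's x, y, z in mm, a list of three; "angular": the turn, a rotation vector about the tool's x, y, z in degrees, a list of three. A call has 1 to 12 rows; each row shifts and turns the commanded pose from where the row before left it, along the tool's axes as they then stand; what a row does not reach is not made up. A row lasts 1/10 s, in which the tool goes at most 50 mm and 8.59 degrees, less where a joint would pass 70% of its speed; a pose out of reach is approached as far as the arm can. A call is refused whole if a number of a shift passes 50 or a number of a turn 8.59, either way. A call with a gripper value outside its range is refused whole. "gripper" is the opening in per cent of the stroke, from 0 (shut) to 100 (fully open), set as the call begins (left out, the last holds). The fingers move at their own pace and stop on an object; "grip_force" is the grip in N (left out, the last holds). Time passes only in rows, so rows that do not move let the fingers close. It gives the time, the measured TCP pose, the force, the opening and the grip force at its end, in the units of the state.
- r.sense(): the state, without advancing time (a new reading comes with each control period).
- get_image(name): name is "side" or "top" or "wrist"; returns a dict with "color" (400x640x3 uint8, blue, green, red), "fx", "fy", "cx", "cy" (pixels), "R" (3x3) and "t" (3): a world point X has camera coordinates R X + t; the wrist camera has in their place "tool_from_camera" (4x4, takes a point from camera to tool coordinates, whose origin is the TCP and whose axes are the flange's). Camera axes: x right, y down, z forward; pixel columns grow to the right and rows downward; lengths in mm; the calibration is good to about 2 mm. A picture is of the moment at which its call begins: read the wrist's pose just before it. There is no depth.
- order.hand_in(): hands the job in; it is judged then, once.
Trained networks look in a picture, given as the dict that the camera call returned (one of the last four; its "shot" number tells which), for a name from the list of things; names that differ only in an ending like _2 or _b are one class to them, and where a whole thing is asked for, a point or a joint stands for the part that bears it (a point fixed in the world has none). Each returns a list of dicts, best first, with "conf" (0 to 1); they miss things now and then, are a little off and sometimes report something else, mostly with a low value. They report only what shows in the picture. A call takes as long as a camera call.
- spotter.spot_in(target, picture): "bbox" ([left, top, right, bottom] in pixels, round what is visible of it).
The state is a dict: "time": time; "joint_pos": joint angles; "qvel": joint speeds; "effort": joint torques, N m; "position": TCP position; "eef_rot": TCP orientation; "contact_force": force on the tool from outside, world axes, zero at the start; "torque": the same for the moment, N m; "gripper_width": opening from 0.0 (shut) to 1.0 (fully open); "grasp_force": force on a finger pad.
Only numpy, scipy, OpenCV 4.12 (cv2) and the standard library are available. Lean on these libraries where they do the work, as an engineer would, in place of code of your own. Each camera call takes 0.05 s, during which the arm holds its last target. There are 200 camera calls.

## Working session

There is one attempt and no reset: what is moved stays moved. The work goes in short steps, Python scripts to look and compute and a tool call to move; the robot and the scene stay as the last step left them, time stands still between calls to the robot, and variables do not carry over. Pictures are saved under pics/ and viewed, at most 10 in all, crops included, and the job is handed in when it is done.

Besides the shell and the picture viewer there is one more tool, called after "Emit:" by a JSON object that holds its "name" and its "arguments", one argument or row to a line. apply_moves: Moves the arm, as the interface text tells. Its arguments: {"type":"object","properties":{"linear":{"type":"array","items":{"type":"array","items":{"type":"number"}}},"angular":{"type":"array","items":{"type":"array","items":{"type":"number"}}},"gripper":{"type":"number"},"grip_force":{"type":"number"}},"required":["linear","angular"]}

```bash
mkdir -p pics; python3 - <<'E'
from station import r,get_image,spotter
import cv2,pickle
s=r.sense();print({k:s[k] for k in("time","position","eef_rot","gripper_width","contact_force")})
d={}
for n in("top","side"):
    p=get_image(n);d[n]=p;cv2.imwrite(f"pics/{n}0.png",p["color"])
    print(n,p["fx"],p["cx"],p["cy"],p["R"],p["t"])
    for k in("slab","board","board_end","board_cleat","bowl","gauge","gauge_tip"):
        print(k,[([round(v) for v in q["bbox"]],round(q["conf"],2)) for q in spotter.spot_in(k,p)[:2]])
pickle.dump(d,open("d.pkl","wb"))
E
```

```text
{'time': 0.0, 'position': array([248.6173793 , 517.86535004, 230.38034101]), 'eef_rot': array([-1.79902951e+02, -2.16559909e-02,  1.54342089e+02]), 'gripper_width': 1.001309983216227, 'contact_force': array([0.46985648, 0.54460392, 0.10098187])}
top 375.0357678491578 314.3071546901446 201.40865210608314 [[-0.1024127  -0.99473483 -0.00377629]
 [-0.96740679  0.10048155 -0.2324383 ]
 [ 0.23159392 -0.02015143 -0.97260381]] [ 45.73687308 560.19938411 846.69377888]
slab [([208, 160, 326, 259], 0.88), ([255, 166, 294, 176], 0.44)]
board [([190, 186, 331, 238], 0.67)]
board_end [([194, 185, 333, 241], 0.7)]
board_cleat [([191, 188, 330, 241], 0.73)]
bowl [([286, 184, 331, 229], 0.83)]
gauge [([368, 141, 384, 179], 0.91), ([142, 240, 191, 348], 0.52)]
gauge_tip [([368, 145, 385, 172], 0.69)]
side 453.392559047723 313.795724664726 202.17499590053998 [[-0.96629719 -0.25742668 -0.0011118 ]
 [-0.19780491  0.74524635 -0.63677397]
 [ 0.16475118 -0.61509299 -0.77104972]] [ 522.12763947  170.29230558 1285.90841648]
slab []
board [([258, 199, 340, 296], 0.63)]
board_end [([257, 201, 343, 297], 0.78), ([260, 212, 280, 240], 0.61)]
board_cleat [([261, 201, 337, 297], 0.95), ([320, 114, 338, 149], 0.27)]
bowl [([295, 189, 331, 220], 0.96)]
gauge [([284, 142, 309, 178], 0.83)]
gauge_tip [([284, 143, 310, 178], 0.63), ([239, 193, 353, 302], 0.6)]
```

View pics/top0.png

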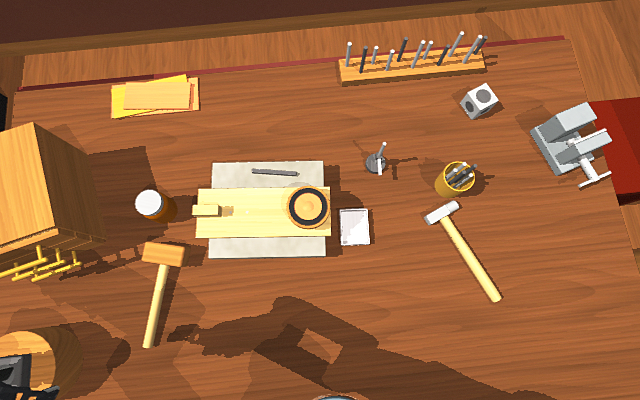

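View pics/side0.png

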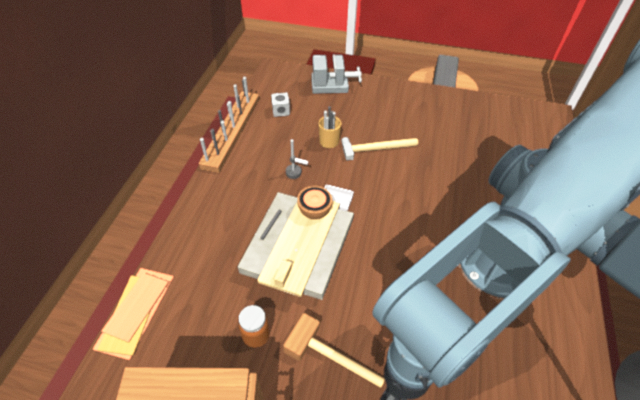

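The top view shows the slab at (208–326, 160–259), the plank at (195–331, 187–238), the cleat at about (205, 210), the bowl at (308, 207) and the gauge at (376, 160). The side view agrees. I'll enlarge both.

```bash
python3 - <<'E'
import pickle,cv2
d=pickle.load(open("d.pkl","rb"))
a=cv2.resize(d["top"]["color"][135:265,185:395],None,fx=3.8,fy=3.8,interpolation=cv2.INTER_CUBIC)
b=cv2.resize(d["side"]["color"][130:310,230:360],None,fx=3.3,fy=3.3,interpolation=cv2.INTER_CUBIC)
cv2.imwrite("pics/a.png",a);cv2.imwrite("pics/b.png",b);print(a.shape,b.shape)
E
```

```text
(494, 798, 3) (594, 429, 3)
```

View pics/a.png

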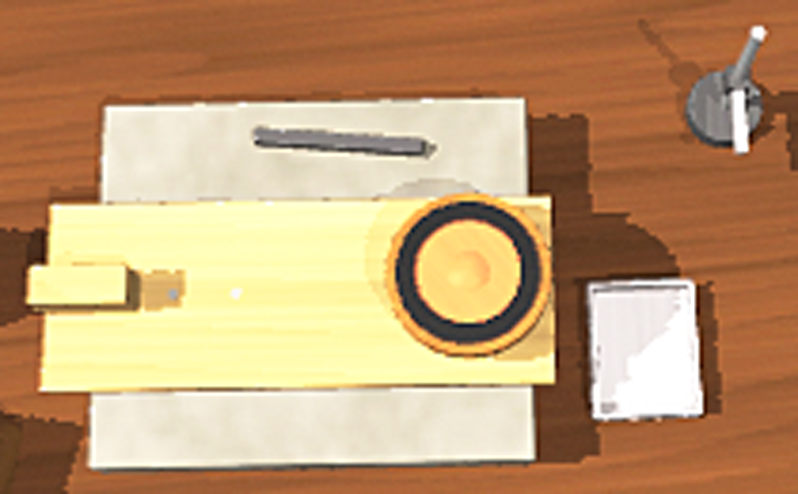

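View pics/b.png

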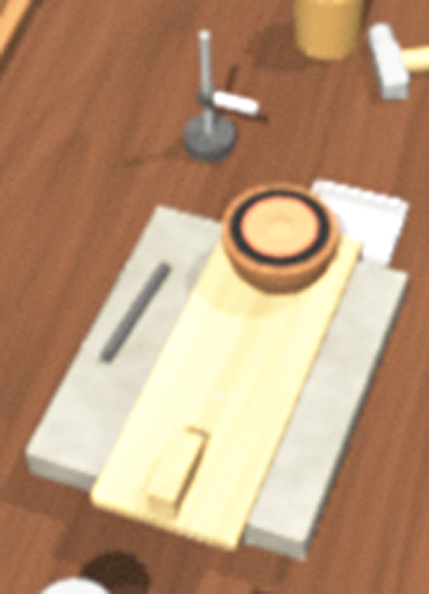

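The crops show, in crop pixels: slab corners (104,106), (526,98), (536,460), (89,466); plank corners (50,205), (552,198), (554,383), (40,390); cleat (28–127, 265–306); pointer tip (741,152). I'll fit the poses from these, using both views.

```bash
cat > h.py <<'E'
import numpy as np,pickle,cv2
from scipy.optimize import least_squares
d=pickle.load(open("d.pkl","rb"))
def proj(p,X):
    c=np.asarray(X)@p["R"].T+p["t"];return np.c_[p["fx"]*c[:,0]/c[:,2]+p["cx"],p["fy"]*c[:,1]/c[:,2]+p["cy"]]
def fit(obj,z,obs,x0):  # obs {cam:(idx,px)}
    def pts(v):
        c,s=np.cos(v[2]),np.sin(v[2]);o=np.array(obj,float)
        return np.c_[v[0]+c*o[:,0]-s*o[:,1],v[1]+s*o[:,0]+c*o[:,1],np.full(len(o),z)]
    f=lambda v:np.concatenate([(proj(d[k],pts(v)[i])-px).ravel() for k,(i,px) in obs.items()])
    R=least_squares(f,x0,x_scale=[10,10,.05]);return R.x,f(R.x)
E
python3 - <<'E'
from h import *
A=lambda l:np.array(l)/3.8+[185,135]
B=lambda l:np.array(l)/3.3+[230,130]
np.set_printoptions(precision=1,suppress=True)
# corners order: (+x,+y),(+x,-y),(-x,-y),(-x,+y)
rect=lambda a,b,o=0:[(a,o+b),(a,o-b),(-a,o-b),(-a,o+b)]
def show(n,*a):
    for o in [a[2],*[{k:v} for k,v in a[2].items()]]:
        x,e=fit(a[0],a[1],o,a[3]);print(n,list(o),x[:2],round(np.degrees(x[2]),2),np.abs(e).max().round(1))
x0=[500,100,0]
show("slab",rect(120,140),60,{"top":([0,1,2,3],A([(104,106),(526,98),(536,460),(89,466)])),"side":([0,1,2,3],B([(28,457),(158,207),(407,272),(303,548)]))},x0)
show("board",rect(60,160),74,{"top":([0,1,2,3],A([(50,205),(552,198),(554,383),(40,390)])),"side":([0,2,3],B([(92,498),(360,240),(238,543)]))},x0)
show("cleat",rect(12,30),110,{"top":([0,1,2,3],A([(30,265),(127,264),(126,306),(28,305)]))},x0)
for c,p in(("top",A([(741,152)])),("side",B([(257,107)]))):
    print("tip",fit([(0,0)],67,{c:([0],p)},x0)[0])
E
```

```text
slab ['top', 'side'] [557.9 105.4] -4.69 2.6
slab ['top'] [559.1 102.9] -4.82 0.8
slab ['side'] [555.8 110.2] -4.55 1.1
board ['top', 'side'] [545.9 112.5] -4.79 1.1
board ['top'] [546.7 111.4] -5.14 0.4
board ['side'] [545.  115.1] -4.23 0.7
cleat ['top'] [557.2 240.3] -5.73 0.5
cleat ['top'] [557.2 240.3] -5.73 0.5
tip [ 611.7 -180.5    0. ]
tip [ 607.7 -180.     0. ]
```

Emit:
{"name": "apply_moves", "arguments": {
  "linear": [
    [0,0,0],
    [0,0,0],
    [0,0,0],
    [0,0,0],
    [0,0,0],
    [0,0,0],
    [0,0,0],
    [0,0,0],
    [0,0,0],
    [-20,26,0],
    [-20,26,0],
    [-20,26,0]
  ],
  "angular": [
    [0,0,7.7],
    [0,0,7.7],
    [0,0,7.7],
    [0,0,7.7],
    [0,0,7.7],
    [0,0,7.7],
    [0,0,7.7],
    [0,0,7.7],
    [0,0,7.5],
    [0,0,0],
    [0,0,0],
    [0,0,0]
  ],
  "gripper": 100,
  "grip_force": 60
}}

```text
time: 2.0
position: [322.2, 451.5, 231.4]
eef_rot: [180.0, -0.0, 85.3]
contact_force: [0.4, -0.2, -0.1]
gripper_width: 1.0
grasp_force: 0.0
```

Emit:
{"name": "apply_moves", "arguments": {
  "linear": [
    [-21,28,0],
    [-21,28,0],
    [-21,28,0],
    [-21,28,0],
    [-21,28,0],
    [-21,28,0],
    [-21,28,0],
    [-21,28,0],
    [-21,28,0],
    [0,0,0],
    [0,0,0]
  ],
  "angular": [
    [0,0,0],
    [0,0,0],
    [0,0,0],
    [0,0,0],
    [0,0,0],
    [0,0,0],
    [0,0,0],
    [0,0,0],
    [0,0,0],
    [0,0,0],
    [0,0,0]
  ]
}}

```text
time: 3.1
position: [557.4, 242.3, 231.0]
eef_rot: [-180.0, -0.0, 85.1]
contact_force: [-0.5, -0.5, 0.2]
gripper_width: 0.998
grasp_force: 0.0
```

```bash
python3 - <<'E'
from station import r,get_image
import cv2
s=r.sense();p=get_image("wrist");print(s["position"],s["eef_rot"]);cv2.imwrite("pics/w.png",p["color"])
print(p["fx"],p["cx"],p["cy"],p["tool_from_camera"])
E
```

```text
[557.35859176 242.26682348 230.98710564] [-1.79954559e+02 -7.58193226e-03  8.51433984e+01]
301.13846591436567 316.085932510824 197.79040090586298 [[-1.65707197e-03 -9.63955456e-01 -2.66058515e-01  6.85217010e+01]
 [ 9.99998612e-01 -1.55120262e-03 -6.08059623e-04 -1.50633662e+00]
 [ 1.73431726e-04 -2.66059153e-01  9.63956688e-01 -1.41807022e+02]
 [ 0.00000000e+00  0.00000000e+00  0.00000000e+00  1.00000000e+00]]
```

View pics/w.png

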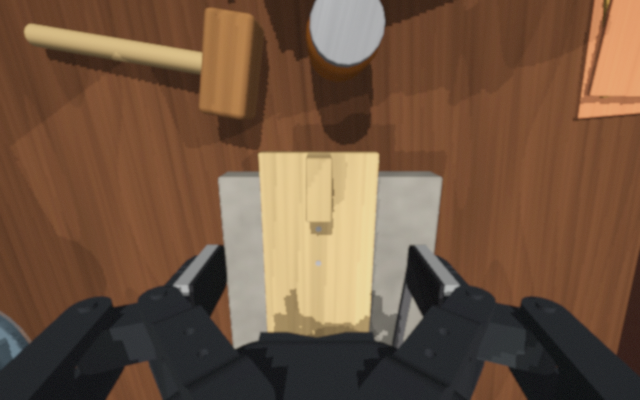

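The wrist view shows the cleat top at (306–331, 157–221). That puts it centred within 1 mm across the fingers and 4 mm along them, with the plank aligned to the tool. I'll descend and grip.

Emit:
{"name": "apply_moves", "arguments": {
  "linear": [
    [4,1,20],
    [0,0,25],
    [0,0,25],
    [0,0,25],
    [0,0,20],
    [0,0,15],
    [0,0,10],
    [0,0,9],
    [0,0,0]
  ],
  "angular": [
    [0,0,0],
    [0,0,0],
    [0,0,0],
    [0,0,0],
    [0,0,0],
    [0,0,0],
    [0,0,0],
    [0,0,0],
    [0,0,0]
  ]
}}

```text
time: 4.05
position: [557.8, 246.8, 81.4]
eef_rot: [-179.9, 0.0, 85.3]
contact_force: [-0.6, 0.0, -0.1]
gripper_width: 0.999
grasp_force: 0.0
```

Emit:
{"name": "apply_moves", "arguments": {
  "linear": [
    [0,0,0],
    [0,0,0],
    [0,0,0],
    [0,0,0],
    [0,0,0],
    [0,0,0],
    [0,0,0],
    [0,0,0],
    [0,0,0],
    [0,0,0]
  ],
  "angular": [
    [0,0,0],
    [0,0,0],
    [0,0,0],
    [0,0,0],
    [0,0,0],
    [0,0,0],
    [0,0,0],
    [0,0,0],
    [0,0,0],
    [0,0,0]
  ],
  "gripper": 0,
  "grip_force": 60
}}

```text
time: 5.05
position: [559.1, 246.8, 83.0]
eef_rot: [179.9, -0.0, 85.2]
contact_force: [-0.8, -0.3, 5.3]
gripper_width: 0.274
grasp_force: 60.2
```

Emit:
{"name": "apply_moves", "arguments": {
  "linear": [
    [0,0,1],
    [0,0,0],
    [0,0,0]
  ],
  "angular": [
    [0,0,0],
    [0,0,0],
    [0,0,0]
  ]
}}

```text
time: 5.35
position: [559.1, 246.8, 83.0]
eef_rot: [179.9, -0.0, 85.2]
contact_force: [-2.9, -1.4, 13.0]
gripper_width: 0.273
grasp_force: 61.2
```

Emit:
{"name": "apply_moves", "arguments": {
  "linear": [
    [-1,0,0],
    [-2,0,0],
    [-3,0,0],
    [-4,0,0],
    [-5,0,0],
    [-5,0,0],
    [-5,0,0],
    [-5,0,0],
    [-4,0,0],
    [-3,0,0],
    [-2,0,0],
    [-1,0,0]
  ],
  "angular": [
    [0,0,0],
    [0,0,0],
    [0,0,0],
    [0,0,0],
    [0,0,0],
    [0,0,0],
    [0,0,0],
    [0,0,0],
    [0,0,0],
    [0,0,0],
    [0,0,0],
    [0,0,0]
  ]
}}

```text
time: 6.55
position: [556.5, 209.4, 83.1]
eef_rot: [179.8, -0.3, 85.3]
contact_force: [0.6, 10.9, 7.9]
gripper_width: 0.272
grasp_force: 60.5
```

Emit:
{"name": "apply_moves", "arguments": {
  "linear": [
    [-2,0,0.5],
    [-4,0,0],
    [-6,0,0],
    [-7,0,0],
    [-7,0,0],
    [-7,0,0],
    [-7,0,0],
    [-7,0,0],
    [-6,0,0],
    [-4,0,0],
    [-3,0,0],
    [0,0,0]
  ],
  "angular": [
    [0,0,0],
    [0,0,0],
    [0,0,0],
    [0,0,0],
    [0,0,0],
    [0,0,0],
    [0,0,0],
    [0,0,0],
    [0,0,0],
    [0,0,0],
    [0,0,0],
    [0,0,0]
  ]
}}

```text
time: 7.75
position: [551.9, 149.3, 83.0]
eef_rot: [179.8, -0.2, 85.2]
contact_force: [1.6, 8.8, 12.3]
gripper_width: 0.268
grasp_force: 61.1
```

```bash
python3 - <<'E'
from station import r,get_image,spotter
import cv2,pickle,numpy as np
d={}
for n in("top","side"):
    d[n]=get_image(n)
    print(n,[q["bbox"] for q in spotter.spot_in("bowl",d[n])[:1]])
pickle.dump(d,open("d2.pkl","wb"))
s=r.sense();print(s["position"],s["eef_rot"],s["contact_force"],s["torque"],s["time"])
a=cv2.resize(d["top"]["color"][130:260,200:400],None,fx=4,fy=4,interpolation=cv2.INTER_CUBIC)
b=cv2.resize(d["side"]["color"][130:280,250:400],None,fx=4,fy=4,interpolation=cv2.INTER_CUBIC)
cv2.imwrite("pics/a2.png",a);cv2.imwrite("pics/b2.png",b)
E
```

```text
top [[326.6, 184.2, 375.5, 229.8]]
side [[320.0, 190.2, 339.2, 195.4]]
[551.91607248 149.36327744  83.01781074] [179.77792105  -0.22907748  85.2364649 ] [ 0.76905658  8.5405083  12.02660972] [ 1.28894626  0.36596695 -0.18347848] 7.95
```

View pics/a2.png

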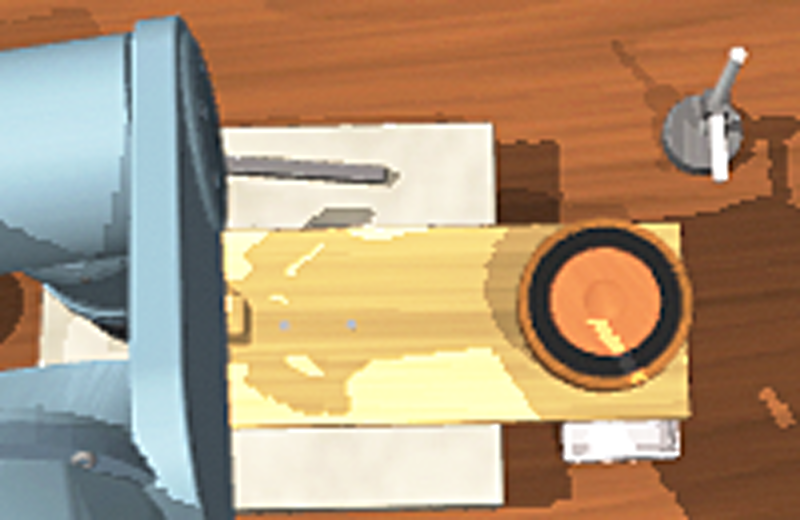

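View pics/b2.png

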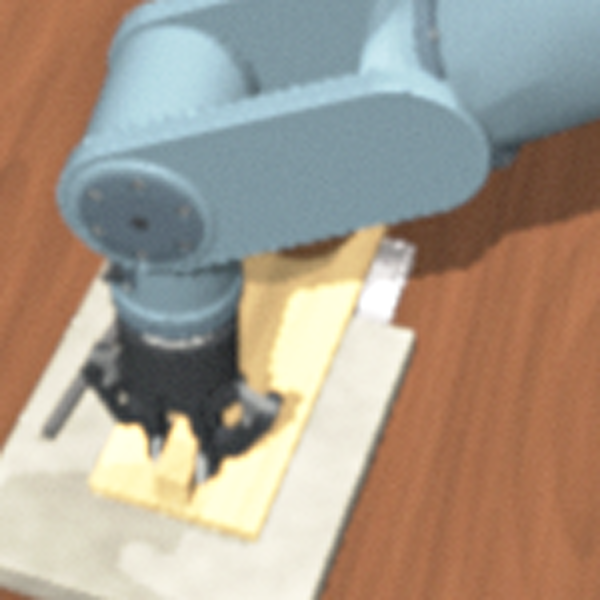

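In the top view the plank's outer corners are at crop (680,224) and (690,415), and the pointer runs from (717,117) to its tip at (720,178). The bowl is standing and the bystanders look undisturbed.

```bash
python3 - <<'E'
import pickle,numpy as np
p=pickle.load(open("d2.pkl","rb"))["top"];R,t=p["R"],p["t"];C=-R.T@t
def ray(c,z):
    u=np.array(c)/4+[200,130];v=R.T@[(u[0]-p["cx"])/p["fx"],(u[1]-p["cy"])/p["fy"],1];return C+v*(z-C[2])/v[2]
a,b,c,e=ray((681,224),74),ray((690,416),74),ray((720,178),67),ray((717,117),67)
m=(a+b)/2;print(a,b,c,e)
for g in(-4.5,-4.8,-5.1):
    y=np.array([-np.sin(np.radians(g)),np.cos(np.radians(g)),0]);print(g,(m-c)@y,(m-e)@y)
E
```

```text
[ 584.3485468  -151.38898273   74.        ] [ 467.12823007 -140.55897197   74.        ] [ 612.97469075 -180.64378165   67.        ] [ 652.62270292 -184.47372365   67.        ]
-4.5 27.71844746550863 28.4258358515182
-4.8 27.24846677448712 27.74731647932765
-5.1 26.777739052984522 27.068036400439354
```

Emit:
{"name": "apply_moves", "arguments": {
  "linear": [
    [-1,0,0.5],
    [-2,0,0],
    [-4,0,0],
    [-5,0,0],
    [-5,0,0],
    [-4,0,0],
    [-4,0,0],
    [-2,0,0],
    [-1,0,0],
    [0,0,0],
    [0,0,0],
    [0,0,0]
  ],
  "angular": [
    [0,0,0],
    [0,0,0],
    [0,0,0],
    [0,0,0],
    [0,0,0],
    [0,0,0],
    [0,0,0],
    [0,0,0],
    [0,0,0],
    [0,0,0],
    [0,0,0],
    [0,0,0]
  ]
}}

```text
time: 9.15
position: [550.1, 122.1, 83.0]
eef_rot: [179.7, -0.3, 85.2]
contact_force: [0.7, 12.3, 13.5]
gripper_width: 0.272
grasp_force: 61.4
```

```bash
python3 - <<'E'
from station import r,get_image,spotter
import cv2
p=get_image("top");print([q["bbox"] for q in spotter.spot_in("bowl",p)[:1]])
s=r.sense();print(s["position"],s["eef_rot"],s["contact_force"],s["torque"],s["time"])
cv2.imwrite("pics/a3.png",cv2.resize(p["color"][130:260,210:410],None,fx=4,fy=4,interpolation=cv2.INTER_CUBIC))
E
```

```text
[[341.0, 183.1, 386.0, 228.8]]
[550.05346569 122.11923717  83.01829747] [179.72255478  -0.29042885  85.22728087] [ 0.1718196  13.31067727 14.43121169] [ 1.78334983  0.45854628 -0.23344669] 9.25
```

View pics/a3.png

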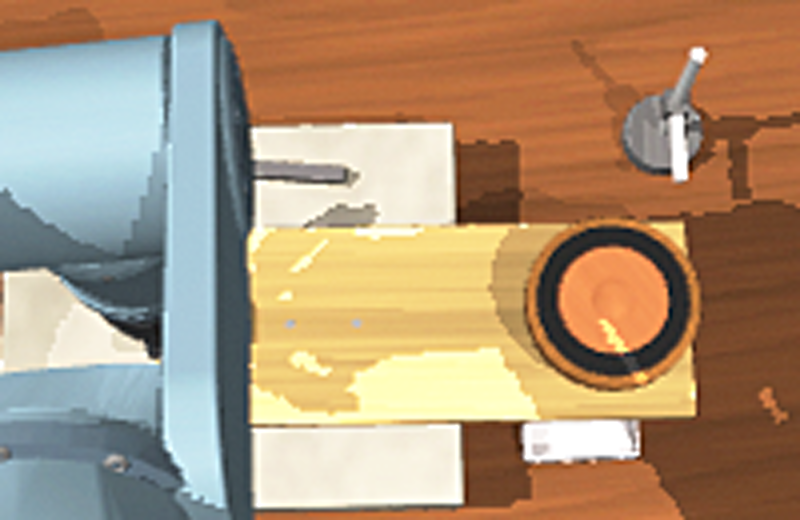

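The plank's outer end, at crop (686,224)–(696,415), now lies on the extended line of the pointer at (678,117)–(680,180). The bowl is in its place, and the arm is holding with about 14 N of downward press.

```bash
python3 -c "
from station import order
print(order.hand_in())"
```

```text
the job is handed in; nothing more can be done
None
```

I slid the plank out until its end measured level with the gauge pointer, and handed the job in at about 9 s with the arm still gripping the cleat and pressing down at about 14 N; in the last picture the bowl was in its place, but no verdict was returned.

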